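Load the autosampler and hold its cover up for the needle check

ROBOT

A 6-joint arm with a two-finger parallel gripper is mounted at the origin on the work surface. World frame = base frame: x ahead of the robot, y to its left, z up, the work surface at z = 0. Lengths are in m, angles in degrees, forces in N, time in s.
With the tool pointing down it reaches from about 0.4 to 0.825 m from the base axis. Payload 7 kg.
Tool frame: the origin (TCP) lies on the centre line of the jaws, within the pads' length; the fingertips stand 14 mm ahead of it and the grasp point (between the pads) lies 5 mm behind it; z points along the fingers, y is the line along which they close (so a half turn about z gives the same grasp; the last joint's range is limited). The gripper opens to 88 mm and grips with 3 to 60 N. Pads are 19 mm wide; open, the fingers measure 130 mm over their backs; the gripper's body (78 mm by 193 mm) begins 47 mm behind the grasp point.
Start: joints at [89.502, 20.546, 0.682, 0, -70.136, -16.507], TCP at [0.197, 0.645, 0.241] pointing down, gripper open.
Joint ranges: [-176.03, 176.03], [-82.01, 121.73], [-58.28, 71.71], [-173.87, 95.51], [-174.79, -0.11], [-173.66, 173.66]. Speed limits (degrees/s): [136.94, 136.94, 172.46, 180, 180, 180].

INTERFACE

Orientations are given as [roll, pitch, yaw] about the fixed x, y, z axes, in that order (R = Rz(yaw) Ry(pitch) Rx(roll)).
In Python, from plant import r gives the robot as it stands.
- The arm moves only by the tool send_rows, never from a script. Its argument "steps" is a list of rows, each an object with "dp": the shift along the tool's x, y, z in mm, a list of three; "roll": the turn about the tool's z in rad; "jaw": the opening in per cent of the stroke, from 0 (shut) to 100 (fully open). In form: [{"dp": [tx, ty, tz], "roll": roll, "jaw": jaw}, ...]. A call has 1 to 5 rows; each row is the pose to reach, as a shift and turn from the pose commanded when the call began, along the tool's axes at that moment; what a row does not reach only later rows make up. A row lasts 1/8 s, in which the tool goes at most 62.5 mm and 10.7 degrees, less where a joint would pass 70% of its speed; a pose out of reach is approached as far as the arm can. A call with a gripper value outside its range is refused whole. The fingers move at their own pace and stop on an object; "newtons" is the grip in N (left out, the last holds). Time passes only in rows, so rows that repeat a pose let the fingers close. It gives the time, the measured TCP pose, the force, the opening and the grip force at its end, in the units of the state.
- r.get_state(): the state, without advancing time (a new reading comes with each control period).
- r.capture(name): name is "side" or "top" or "wrist"; returns a dict with "image" (420x560x3 uint8, blue, green, red), "K" (3x3 intrinsics, pixels), "dist" ([k1, k2, p1, p2, k3] as OpenCV has them; the pictures are not rectified), "rvec" (rotation vector, rad) and "tvec" (3), from world to camera coordinates, as OpenCV has them. Camera axes: x right, y down, z forward; pixel columns grow to the right and rows downward; lengths in m; the calibration is good to about 2 mm. A picture is of the moment at which its call begins. There is no depth.
- r.close_job(): hands the job in; it is judged then, once.
The state is a dict: "time_s": time; "joints": joint angles; "qd": joint speeds; "joint_torque": joint torques, N m; "tcp_pos": TCP position; "eef_rot": TCP orientation; "contact_force": force on the tool from outside, world axes, zero at the start; "moment": the same for the moment, N m; "gripper_width": finger opening in m; "gripper_force": force on a finger pad.
Only numpy, scipy, OpenCV 4.12 (cv2) and the standard library are available. Lean on these libraries where they do the work, as an engineer would, in place of code of your own. Each camera call takes 0.05 s, during which the arm holds its last target. There are 200 camera calls.

TASK

Slide the loaded vial tray, handle end last, into the autosampler's bay until it is fully home with its flange up against the instrument, keeping the vials standing in their cells. Then lift the smoked cover with the gripper and hold it open at about 60 degrees from closed so that I can check the needle against the vials: the cover has no stay and drops if let go, so finish while still holding it there. Leave the bottle, the beaker and the flask where they stand.

Things in the scene. Friction and masses are not known exactly. Their poses are not given: they have to be found in the camera images.
- sampler: fixed off-white autosampler. Origin: on the bench, middle of the bay's mouth (plane of the pods' fronts); x points into the bay, z up. Left pod y 48 to 100 mm, right pod y -48 to -140 mm, both x 0 to 165 mm, 118 mm high, the open bay between them; behind, a tower with a maroon band, x 165 to 285 mm, 215 mm high. Needle drive in the bay: 72 mm and more above the bench
- bay (a point): where the tray's origin lies when home: on the bench, sampler x = 72 mm, y = 0. The bay has no floor (the tray slides on the bench); it is 96 mm wide at the mouth, and flared guides 30 mm high narrow it within the first 30 mm to a channel 79 mm wide, centred on y = 0, 155 mm deep
- cover (a joint): angle of the smoked see-through cover over the bay, rad: 0 closed (level on the pods), growing as its front edge rises, stop at 1.3; 60 degrees = 1.047. Hinge along the sampler's y axis at the back of the bay; no spring or stay: it drops shut from any angle when let go. Cover 176 mm wide, 173 mm from hinge to front edge, 6 mm thick, 0.35 to 0.55 kg: 2 to 4 N at the handle lifts it
- cover_handle (a point): middle of the cover's bright steel bow handle: a round bar 12 mm thick along the sampler's y axis, 86 mm free between its two legs, standing over the cover near its front edge. Cover closed: at sampler x = 18 mm, y = 0, 169 mm above the bench, bar axis 42 mm above the cover's top face. It swings about the hinge with the cover
- cover_hinge (a point): point on the cover's hinge axis in the bay's middle plane: sampler x = 168 mm, y = 0, 124 mm above the bench. The handle bar moves round it on a radius of 157 mm (cover closed: bar 150 mm in front of and 45 mm above it)
- tray: blue vial tray on the bench, 0.45 to 0.6 kg loaded. Origin: underside centre of its box of 4 x 2 cells, 144 mm long (x), 74 mm wide (y), 40 mm high; +x is the leading end. At the other end a flange plate 130 mm wide, 54 mm high, faces at x = -72 and -80 mm, which stops against both pods' fronts when the tray is home (tray and sampler x axes then point alike)
- tray_handle (a point): grip point on the tray's white straight handle, a bar 14 mm wide (y) by 18 mm high, axis 40 mm above the bench, running along the tray's x axis from the flange to x = -155 mm; this point is at tray x = -125 mm, 45 mm out from the flange
- vial0: amber glass vial with a white screw cap, 28 mm diameter, 61 mm tall, 30 g, origin at its underside centre, loose in a 31 to 32 mm wide cell of the tray (on its 4 mm floor)
- vial1: amber glass vial with a white screw cap, 28 mm diameter, 61 mm tall, 30 g, origin at its underside centre, loose in a 31 to 32 mm wide cell of the tray (on its 4 mm floor)
- vial2: amber glass vial with a white screw cap, 28 mm diameter, 61 mm tall, 30 g, origin at its underside centre, loose in a 31 to 32 mm wide cell of the tray (on its 4 mm floor)
- vial3: amber glass vial with a white screw cap, 28 mm diameter, 61 mm tall, 30 g, origin at its underside centre, loose in a 31 to 32 mm wide cell of the tray (on its 4 mm floor)
- vial4: amber glass vial with a white screw cap, 28 mm diameter, 61 mm tall, 30 g, origin at its underside centre, loose in a 31 to 32 mm wide cell of the tray (on its 4 mm floor)
- vial5: amber glass vial with a white screw cap, 28 mm diameter, 61 mm tall, 30 g, origin at its underside centre, loose in a 31 to 32 mm wide cell of the tray (on its 4 mm floor)
- vial6: amber glass vial with a white screw cap, 28 mm diameter, 61 mm tall, 30 g, origin at its underside centre, loose in a 31 to 32 mm wide cell of the tray (on its 4 mm floor)
- vial7: amber glass vial with a white screw cap, 28 mm diameter, 61 mm tall, 30 g, origin at its underside centre, loose in a 31 to 32 mm wide cell of the tray (on its 4 mm floor)
- reagent: bystander: amber reagent bottle, 68 mm diameter, 150 mm tall, origin at its underside centre
- beaker: bystander: empty glass beaker, 70 mm diameter, 90 mm tall, origin at its underside centre
- flask: bystander: round-bottom flask on a cork ring (one piece), 72 mm diameter, 130 mm tall, origin at its underside centre
Things that resemble listed ones, but are neither listed nor needed, are in the scene too. Leave any pink or purple look-alike of the vial5 alone. Of the things that look like the tray, take the one that is farthest from the robot's base at the start.

How it is judged:
By the outcome, as a careful person would: the job done as asked, in the order asked, and still so for the second after the job is handed in, while the arm keeps its last pose, push and grip.
It also fails if it takes over 61 s, if anything falls off the work surface, if the arm or the gripper's body presses on something with over 40 N, if the wrist force passes 120 N, or if a joint passes its speed limit or range.

## Working session

There is one attempt and no reset: what is moved stays moved. The work goes in short steps, Python scripts to look and compute and a tool call to move; the robot and the scene stay as the last step left them, time stands still between calls to the robot, and variables do not carry over. Pictures are saved under pics/ and viewed, at most 10 in all, crops included, and the job is handed in when it is done.

Besides the shell and the picture viewer there is one more tool, called after "Request:" by a JSON object that holds its "fn" and its "kwargs", one argument or row to a line. send_rows: Moves the arm, as the interface text tells. Its arguments: {"type":"object","properties":{"steps":{"type":"array","items":{"type":"object","properties":{"dp":{"type":"array","items":{"type":"number"}},"roll":{"type":"number"},"jaw":{"type":"number"}}}},"newtons":{"type":"number"}},"required":["steps"]}

```bash
mkdir -p pics; ls
python3 - <<'E'
from plant import r
import cv2,pickle
for n in ("side","top"):
    c=r.capture(n); pickle.dump(c,open(n+".pkl","wb")); cv2.imwrite(f"pics/{n}0.png",c["image"]); print(n,c["K"],c["dist"],c["rvec"],c["tvec"])
print(r.get_state())
E
```

```text
pics
side [[459.73099291   0.         276.10902657]
 [  0.         459.73099291 210.48995301]
 [  0.           0.           1.        ]] [-0.05585916  0.          0.          0.          0.        ] [ 2.32566196 -0.1901609   0.09612346] [-0.46930651  0.11043782  1.03945162]
top [[394.66013263   0.         285.32136407]
 [  0.         394.66013263 203.61456897]
 [  0.           0.           1.        ]] [-0.04877324  0.          0.          0.          0.        ] [ 2.16790995 -2.15721509  0.13718445] [-0.05570378  0.47631209  0.95901368]
{'time_s': 0.1, 'joints': array([ 8.95005992e+01,  2.05870672e+01,  6.40021079e-01, -1.87491909e-02,
       -7.01375296e+01, -1.65074570e+01]), 'qd': array([-0.0139902 , -0.1558234 ,  0.15614152,  0.20039787, -0.00303237,
       -0.03228247]), 'joint_torque': array([-3.33670185e-03, -5.84165311e+01,  2.93753082e+01,  7.01569766e+00,
        1.01664191e-02, -5.20884669e-05]), 'tcp_pos': array([0.19731797, 0.64507457, 0.23972375]), 'eef_rot': array([ 1.79913902e+02, -7.13365924e-03, -1.70132358e+01]), 'contact_force': array([ 0.83123742, -0.12823719,  0.08261816]), 'moment': array([0.01682964, 0.02065151, 0.01715278]), 'gripper_force': 0.0, 'gripper_width': 0.08765575050572862}
```

View pics/top0.png

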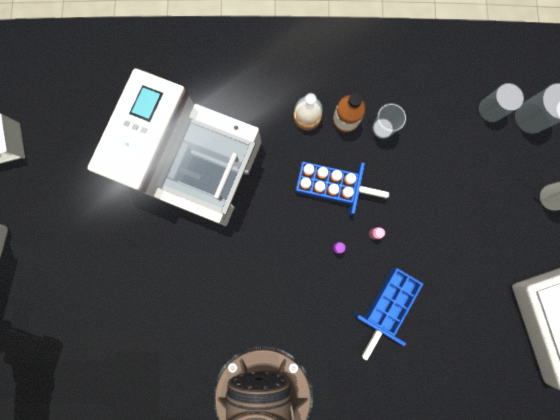

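View pics/side0.png

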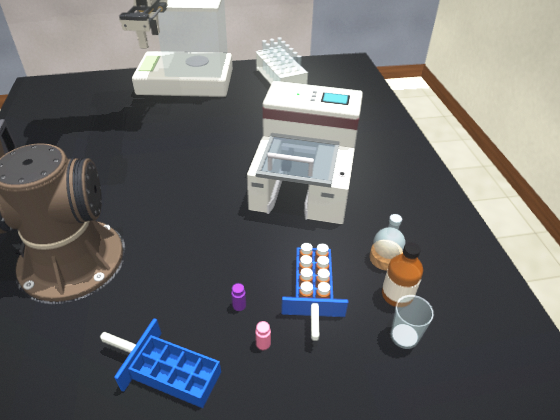

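Top view: sampler at about (185,150) with the cover handle at (228,175), mouth facing lower right. There are two tray-like things. The loaded blue tray is at (330,183) with its flange at (358,188) and handle at (375,192). The empty blue tray is at (395,300). The loaded one is farther from the base (265,390), so it is the one meant. The pink (377,233) and purple (339,248) vials are decoys. I'll confirm in an enlarged crop.

Run:
```python
import cv2,pickle,numpy as np
t=pickle.load(open("top.pkl","rb"))["image"]
a=cv2.resize(t[95:245,150:400],None,fx=3.2,fy=3.2,interpolation=cv2.INTER_CUBIC)
cv2.imwrite("pics/topcrop.png",a)
s=pickle.load(open("side.pkl","rb"))["image"]
a=cv2.resize(s[75:345,240:440],None,fx=2.2,fy=2.2,interpolation=cv2.INTER_CUBIC)
cv2.imwrite("pics/sidecrop.png",a)
```

```text
(no output)
```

View pics/topcrop.png

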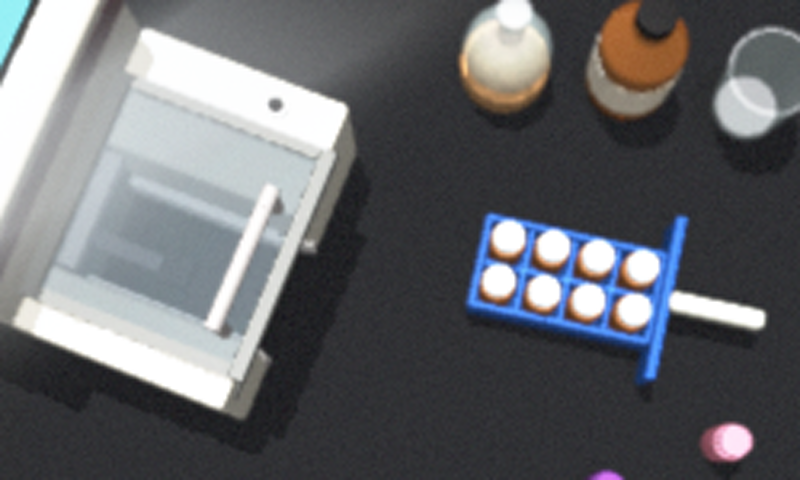

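View pics/sidecrop.png

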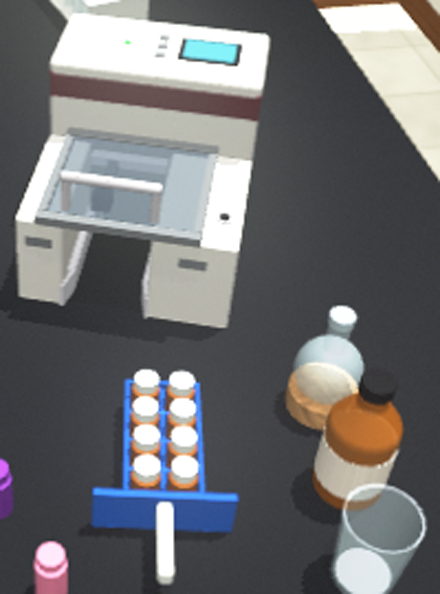

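The crop confirms it: loaded blue tray with 8 white-capped vials, box corners at crop (490,214)/(470,308), flange ends (683,218)/(649,380), handle end (764,320), leading end toward the sampler mouth. Fitting poses from the marked features.

```bash
cat > h.py <<'E'
import cv2,pickle,numpy as np
from scipy.optimize import least_squares
def fit(obs,cams,x0):
    # obs: (cam, (u,v), (x,y,z) mm local)
    def res(p):
        c,s=np.cos(p[2]),np.sin(p[2]); out=[]
        for n,uv,l in obs:
            w=np.array([p[0]+c*l[0]-s*l[1],p[1]+s*l[0]+c*l[1],l[2]])/1; w=w.astype(float)
            C=cams[n]; q=cv2.projectPoints(np.array([[w[0],w[1],w[2]]])/1000,C["rvec"],C["tvec"],C["K"],C["dist"])[0].ravel()
            out.append(q-uv)
        return np.ravel(out)
    b=min((least_squares(res,[x0[0],x0[1],a],loss="soft_l1",x_scale=[100,100,1]) for a in (0,1.5,3,-1.5)),key=lambda s:s.cost)
    return b.x,res(b.x).reshape(-1,2)
E
cat > f0.py <<'E'
from h import *
cams={n:pickle.load(open(n+".pkl","rb")) for n in("side","top")}
T=lambda u,v:(150+(u+.5)/3.2-.5,95+(v+.5)/3.2-.5)
S=lambda u,v:(240+(u+.5)/2.2-.5,75+(v+.5)/2.2-.5)
sam=[("top",T(348,108),(0,-140,118)),("top",T(228,408),(0,100,118)),("top",T(243.5,259),(18,0,172)),
("side",S(20,297),(0,100,0)),("side",S(62,303),(0,48,0)),("side",S(147,317),(0,-48,0)),("side",S(228,326),(0,-140,0)),
("side",S(238,250),(0,-140,118)),("side",S(112,182),(18,0,171))]
tr=[("top",T(490,214),(72,-37,40)),("top",T(470,308),(72,37,40)),("top",T(685,218),(-76,-65,54)),("top",T(650,380),(-76,65,54)),
("top",T(766,320),(-155,0,42)),("top",T(571,278),(0,0,65)),
("side",S(94,490),(-80,65,54)),("side",S(237,494),(-80,-65,54)),("side",S(94,527),(-80,65,0)),("side",S(235,531),(-80,-65,0)),
("side",S(125,380),(72,37,40)),("side",S(200,382),(72,-37,40)),("side",S(165,582),(-155,0,40))]
for n,o in(("sam",sam),("tray",tr)):
    p,e=fit(o,cams,(500,0)); print(n,p[:2].round(1),np.degrees(p[2]).round(2)); print(e.round(1).tolist())
for n,uv,z in(("reagent",(350,105),75),("beaker",(388,122),45),("flask",(308,113),65)):
    pass
E
python3 f0.py
```

```text
sam [514.   60.1] 69.26
[[0.1, -1.1], [-1.2, 1.0], [-0.3, -0.4], [-0.7, 0.8], [0.4, 1.0], [-0.4, 0.1], [-0.3, 1.4], [0.9, -0.4], [-0.1, -0.6]]
tray [ 529.9 -157.7] 77.99
[[-0.7, 0.3], [-0.6, -0.6], [-0.6, -0.5], [0.3, -0.1], [-0.8, 0.5], [0.3, -1.3], [-0.4, 1.8], [0.9, 2.6], [-0.9, 0.5], [-1.4, 1.2], [0.3, -0.5], [-0.5, -0.2], [0.7, -1.1]]
```

```bash
cat > mv.py <<'E'
import sys,numpy as np
from scipy.spatial.transform import Rotation as R
def rows(targets,cur=None):
    """targets: x,y,z mm, yaw deg (tool kept down); prints dp, roll from the current (or given) pose"""
    if cur is None:
        from plant import r
        s=r.get_state(); p=s["tcp_pos"]*1000; yaw=s["eef_rot"][2]
        print("now",p.round(1),s["eef_rot"].round(2),"j",s["joints"].round(0),"w",round(s["gripper_width"]*1000,1),"F",s["contact_force"].round(1),"t",s["time_s"])
    else: p,yaw=np.array(cur[:3]),cur[3]
    a=np.radians(yaw); M=np.array([[np.cos(a),np.sin(a),0],[np.sin(a),-np.cos(a),0],[0,0,-1]])
    for t in targets:
        print(t,"dp",(M.T@(np.array(t[:3])-p)).round(1),"roll",round(float(np.radians((yaw-t[3]+180)%360-180)),3))
# sampler frame: SX,SY,yaw
S=(514.0,60.1,69.26)
def sam(x,y,s=S):
    c,n=np.cos(np.radians(s[2])),np.sin(np.radians(s[2])); return s[0]+c*x-n*y,s[1]+n*x+c*y
E
python3 - <<'E'
from mv import *
rows([(440,380,330,-40),(500,200,330,-60),(510,-50,320,-80),(504,-280,200,-102)])
E
```

```text
now [197.3 645.1 239.7] [ 1.7991e+02 -1.0000e-02 -1.7010e+01] j [ 90.  21.   1.  -0. -70. -17.] w 87.7 F [ 0.8 -0.1  0.1] t 0.1
(440, 380, 330, -40) dp [309.6 182.5 -90.3] roll 0.401
(500, 200, 330, -60) dp [419.7 337.  -90.3] roll 0.75
(510, -50, 320, -80) dp [502.4 573.2 -80.3] roll 1.099
(504, -280, 200, -102) dp [563.9 794.9  39.7] roll 1.483
```

Request:
{"fn": "send_rows", "kwargs": {
  "steps": [
    {"dp": [60,30,-80],"roll": 0.1,"jaw": 100},
    {"dp": [110,60,-90],"roll": 0.2,"jaw": 100},
    {"dp": [160,90,-90],"roll": 0.3,"jaw": 100},
    {"dp": [215,120,-90],"roll": 0.4,"jaw": 100},
    {"dp": [265,155,-90],"roll": 0.5,"jaw": 100}
  ]
}}

```text
time_s: 0.72
tcp_pos: [0.3909, 0.437, 0.3303]
eef_rot: [-180.0, 0.0, -45.8]
contact_force: [1.1, 1.1, -0.7]
gripper_width: 0.0875
gripper_force: 0.0
```

Run:
```python
from mv import *
rows([(460,330,330,-50),(500,200,330,-60),(510,-50,320,-80),(504,-280,200,-102)])
```

```text
now [390.9 437.  330.3] [-1.800e+02  1.000e-02 -4.582e+01] j [ 67.  10.  -3.  -0. -78. -23.] w 87.5 F [ 1.1  1.1 -0.7] t 0.725
(460, 330, 330, -50) dp [124.9  25.    0.3] roll 0.073
(500, 200, 330, -60) dp [246.   86.9   0.3] roll 0.247
(510, -50, 320, -80) dp [432.3 253.9  10.3] roll 0.596
(504, -280, 200, -102) dp [593.  418.5 130.3] roll 0.98
```

Request:
{"fn": "send_rows", "kwargs": {
  "steps": [
    {"dp": [60,12,0],"roll": 0.05,"jaw": 100},
    {"dp": [115,28,0],"roll": 0.1,"jaw": 100},
    {"dp": [170,50,0],"roll": 0.17,"jaw": 100},
    {"dp": [222,80,0],"roll": 0.24,"jaw": 100},
    {"dp": [270,115,0],"roll": 0.3,"jaw": 100}
  ]
}}

```text
time_s: 1.35
tcp_pos: [0.4965, 0.1631, 0.3298]
eef_rot: [180.0, -0.0, -63.0]
contact_force: [1.1, 0.9, -0.5]
gripper_width: 0.0878
gripper_force: 0.0
```

Run:
```python
from mv import *
rows([(510,-50,320,-80),(504,-280,200,-102)])
```

```text
now [496.5 163.1 329.8] [ 1.7996e+02 -1.0000e-02 -6.2970e+01] j [ 40.   3. -10.  -0. -77. -13.] w 87.8 F [ 1.1  0.9 -0.5] t 1.35
(510, -50, 320, -80) dp [195.9  84.8   9.8] roll 0.297
(504, -280, 200, -102) dp [398.1 194.7 129.8] roll 0.681
```

Request:
{"fn": "send_rows", "kwargs": {
  "steps": [
    {"dp": [53,25,0],"roll": 0.1,"jaw": 100},
    {"dp": [106,51,0],"roll": 0.2,"jaw": 100},
    {"dp": [158,77,0],"roll": 0.3,"jaw": 100},
    {"dp": [210,102,10],"roll": 0.4,"jaw": 100},
    {"dp": [260,126,30],"roll": 0.5,"jaw": 100}
  ]
}}

```text
time_s: 1.98
tcp_pos: [0.503, -0.1257, 0.3006]
eef_rot: [-179.9, 0.0, -91.7]
contact_force: [1.5, 0.9, -0.1]
gripper_width: 0.0877
gripper_force: 0.0
```

Run:
```python
from mv import *
rows([(504,-280,200,-102),(504,-280,140,-102)])
```

```text
now [ 503.  -125.7  300.6] [-1.7989e+02  1.0000e-02 -9.1670e+01] j [  8.   4. -13.   0. -73.  -9.] w 87.7 F [ 1.5  0.9 -0.1] t 1.975
(504, -280, 200, -102) dp [154.2  -5.5 100.6] roll 0.18
(504, -280, 140, -102) dp [154.2  -5.5 160.6] roll 0.18
```

Move to a hover over the handle, then look with the wrist camera.

Request:
{"fn": "send_rows", "kwargs": {
  "steps": [
    {"dp": [50,-2,30],"roll": 0.09,"jaw": 100},
    {"dp": [100,-4,60],"roll": 0.18,"jaw": 100},
    {"dp": [154,-6,80],"roll": 0.18,"jaw": 100},
    {"dp": [154,-6,120],"roll": 0.18,"jaw": 100},
    {"dp": [154,-6,120],"roll": 0.18,"jaw": 100}
  ]
}}

```text
time_s: 2.6
tcp_pos: [0.5024, -0.2779, 0.177]
eef_rot: [179.6, 0.0, -101.9]
contact_force: [1.1, 0.4, 0.4]
gripper_width: 0.0877
gripper_force: 0.0
```

Run:
```python
from h import *
from mv import *
from plant import r
c=r.capture("wrist"); pickle.dump(c,open("w1.pkl","wb"))
im=c["image"].copy()
# project expected tray model
a=np.radians(77.99)
for l in [(-155,0,49),(-125,0,49),(-80,0,49),(-80,65,54),(-80,-65,54)]:
    w=np.array([529.9+np.cos(a)*l[0]-np.sin(a)*l[1],-157.7+np.sin(a)*l[0]+np.cos(a)*l[1],l[2]])/1000
    q=cv2.projectPoints(w[None],c["rvec"],c["tvec"],c["K"],c["dist"])[0].ravel(); print(l,q.round(0))
    if abs(q).max()<2000: cv2.circle(im,(int(q[0]),int(q[1])),3,(0,0,255),-1)
cv2.imwrite("pics/w1.png",im)
rows([(503.9,-280,35,-102)])
```

```text
(-155, 0, 49) [275. 165.]
(-125, 0, 49) [275. 203.]
(-80, 0, 49) [276. 255.]
(-80, 65, 54) [355. 257.]
(-80, -65, 54) [196. 258.]
now [ 504.  -277.9  179.4] [ 1.7981e+02 -2.0000e-02 -1.0182e+02] j [ -9.  14. -17.   0. -59.  -2.] w 87.7 F [0.4 0.4 0.7] t 2.65
(503.9, -280, 35, -102) dp [  2.1  -0.3 144.4] roll 0.003
```

View pics/w1.png

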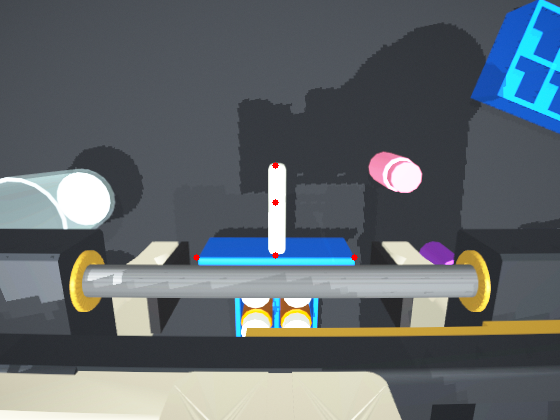

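Wrist view: handle bar at (277,165)-(277,252), predicted at u=275; flange ends match within 2-3 px. Descend and grip, with about 1 mm of correction in tool y.

Request:
{"fn": "send_rows", "kwargs": {
  "steps": [
    {"dp": [2,1,45],"roll": 0,"jaw": 60},
    {"dp": [2,1,90],"roll": 0,"jaw": 50},
    {"dp": [2,1,125],"roll": 0,"jaw": 40},
    {"dp": [2,1,145],"roll": 0,"jaw": 40},
    {"dp": [2,1,145],"roll": 0,"jaw": 40}
  ]
}}

```text
time_s: 3.28
tcp_pos: [0.5042, -0.279, 0.0357]
eef_rot: [180.0, -0.0, -101.7]
contact_force: [-0.1, -0.9, -0.1]
gripper_width: 0.0432
gripper_force: 0.0
```

Request:
{"fn": "send_rows", "kwargs": {
  "newtons": 50,
  "steps": [
    {"dp": [0,0,0],"roll": 0,"jaw": 15},
    {"dp": [0,0,0],"roll": 0,"jaw": 8},
    {"dp": [0,0,0],"roll": 0,"jaw": 0},
    {"dp": [0,0,0],"roll": 0,"jaw": 0},
    {"dp": [0,0,0],"roll": 0,"jaw": 0}
  ]
}}

```text
time_s: 3.9
tcp_pos: [0.5041, -0.2798, 0.0362]
eef_rot: [-179.9, -0.0, -101.8]
contact_force: [-1.0, 1.1, 6.1]
gripper_width: 0.0135
gripper_force: 50.0
```

Run:
```python
from mv import *
# tool yaw for tray yaw: yaw=tray-180 ; handle at tray x=-125
def tr(x,y): return (*sam(x-125,y),36,S[2]-180)
L=[(*tr(-150,-60)[:3],-105),tr(-130,-25),tr(-110,0),tr(72,0)]
rows([tuple(np.round(v,1)) for v in L])
```

```text
now [ 504.1 -279.8   36.2] [-1.7992e+02 -1.0000e-02 -1.0180e+02] j [-10.  23. -26.   0. -41.  -2.] w 13.5 F [-1.   1.1  6.1] t 3.9
(np.float64(472.7), np.float64(-218.3), np.float64(36.0), np.float64(-105.0)) dp [-53.8  43.3   0.2] roll 0.056
(np.float64(447.1), np.float64(-187.2), np.float64(36.0), np.float64(-110.7)) dp [-79.   74.7   0.2] roll 0.155
(np.float64(430.8), np.float64(-159.7), np.float64(36.0), np.float64(-110.7)) dp [-102.6   96.3    0.2] roll 0.155
(np.float64(495.2), np.float64(10.5), np.float64(36.0), np.float64(-110.7)) dp [-2.824e+02  6.810e+01  2.000e-01] roll 0.155
```

Request:
{"fn": "send_rows", "kwargs": {
  "steps": [
    {"dp": [-8,6,0],"roll": 0.01,"jaw": 0},
    {"dp": [-20,16,0],"roll": 0.02,"jaw": 0},
    {"dp": [-33,28,0],"roll": 0.04,"jaw": 0},
    {"dp": [-46,40,0],"roll": 0.06,"jaw": 0},
    {"dp": [-57,52,0],"roll": 0.09,"jaw": 0}
  ]
}}

```text
time_s: 4.53
tcp_pos: [0.4658, -0.2135, 0.0363]
eef_rot: [-179.8, -0.0, -107.0]
contact_force: [2.0, -5.0, 2.8]
gripper_width: 0.0137
gripper_force: 50.0
```

Run:
```python
from mv import *
def tr(x,y): return (*sam(x-125,y),36,S[2]-180)
rows([tuple(np.round(v,1)) for v in [tr(-130,-25),tr(-110,0),tr(72,0)]])
```

```text
now [ 465.8 -213.5   36.3] [-179.79   -0.   -107.  ] j [ -3.  19. -34.   0. -37. -14.] w 13.7 F [ 2.  -5.   2.8] t 4.525
(np.float64(447.1), np.float64(-187.2), np.float64(36.0), np.float64(-110.7)) dp [-19.7  25.6   0.3] roll 0.065
(np.float64(430.8), np.float64(-159.7), np.float64(36.0), np.float64(-110.7)) dp [-41.2  49.2   0.3] roll 0.065
(np.float64(495.2), np.float64(10.5), np.float64(36.0), np.float64(-110.7)) dp [-222.8   37.4    0.3] roll 0.065
```

Request:
{"fn": "send_rows", "kwargs": {
  "steps": [
    {"dp": [-10,12,0],"roll": 0.02,"jaw": 0},
    {"dp": [-19,24,0],"roll": 0.04,"jaw": 0},
    {"dp": [-28,35,0],"roll": 0.065,"jaw": 0},
    {"dp": [-37,45,0],"roll": 0.065,"jaw": 0},
    {"dp": [-41,49,0],"roll": 0.065,"jaw": 0}
  ]
}}

```text
time_s: 5.15
tcp_pos: [0.4308, -0.1598, 0.0363]
eef_rot: [-179.8, 0.0, -110.6]
contact_force: [1.7, -5.0, 5.6]
gripper_width: 0.0136
gripper_force: 50.0
```

Run:
```python
from h import *
from mv import *
from plant import r
c=r.capture("top"); s=r.capture("side"); pickle.dump((c,s),open("b.pkl","wb"))
rows([(495.2,10.5,36,-110.74)])
a=cv2.resize(c["image"][105:225,145:345],None,fx=4,fy=4,interpolation=cv2.INTER_CUBIC)
cv2.imwrite("pics/b.png",a)
a=cv2.resize(s["image"][130:330,230:400],None,fx=3,fy=3,interpolation=cv2.INTER_CUBIC)
cv2.imwrite("pics/bs.png",a)
```

```text
now [ 430.6 -159.5   36.1] [-1.7985e+02  5.0000e-02 -1.1064e+02] j [  4.  15. -41.   0. -35. -25.] w 13.5 F [1.8 1.5 6.9] t 5.25
(495.2, 10.5, 36, -110.74) dp [-1.819e+02 -5.000e-01  1.000e-01] roll 0.002
```

View pics/b.png

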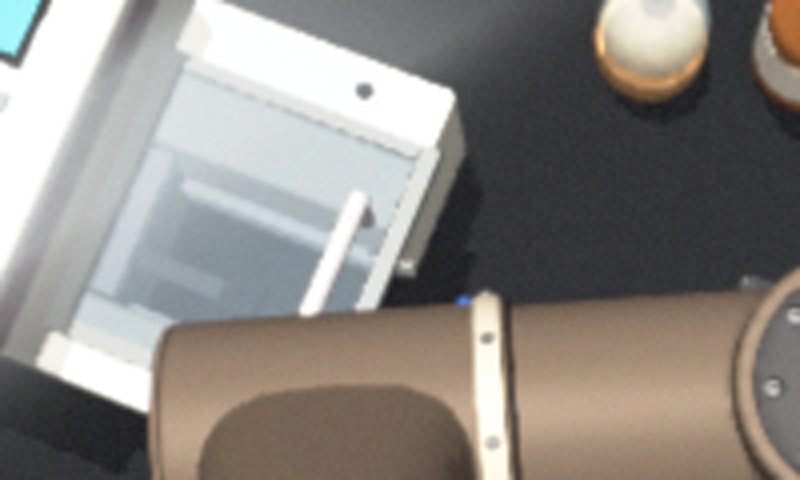

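View pics/bs.png

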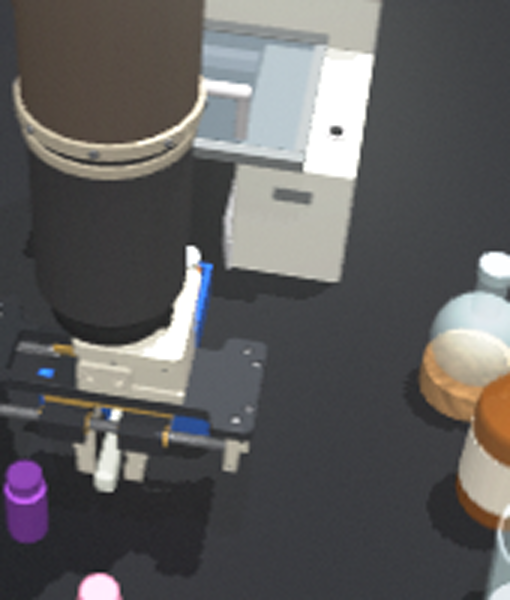

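Arm hides most; right pod base corners (228,265),(340,280) in the side crop agree with the fit, tray and handle are held in line. Insert with force watching.

Request:
{"fn": "send_rows", "kwargs": {
  "steps": [
    {"dp": [-8,-0.5,0],"roll": 0.002,"jaw": 0},
    {"dp": [-20,-0.5,0],"roll": 0.002,"jaw": 0},
    {"dp": [-33,-0.5,0],"roll": 0.002,"jaw": 0},
    {"dp": [-45,-0.5,0],"roll": 0.002,"jaw": 0},
    {"dp": [-52,-0.5,0],"roll": 0.002,"jaw": 0}
  ]
}}

```text
time_s: 5.88
tcp_pos: [0.4474, -0.1126, 0.0361]
eef_rot: [179.9, -0.2, -110.8]
contact_force: [-5.5, -14.4, 18.1]
gripper_width: 0.0137
gripper_force: 50.0
```

Request:
{"fn": "send_rows", "kwargs": {
  "steps": [
    {"dp": [-5,0,0],"roll": 0,"jaw": 0},
    {"dp": [-10,0,0],"roll": 0,"jaw": 0},
    {"dp": [-15,0,0],"roll": 0,"jaw": 0},
    {"dp": [-20,0,0],"roll": 0,"jaw": 0}
  ]
}}

```text
time_s: 6.38
tcp_pos: [0.454, -0.0944, 0.0361]
eef_rot: [179.9, -0.2, -110.8]
contact_force: [-5.6, -13.0, 18.9]
gripper_width: 0.0136
gripper_force: 50.0
```

Request:
{"fn": "send_rows", "kwargs": {
  "steps": [
    {"dp": [-4,0,-0.6],"roll": 0,"jaw": 0},
    {"dp": [-8,0,-0.6],"roll": 0,"jaw": 0},
    {"dp": [-12,0,-0.6],"roll": 0,"jaw": 0}
  ]
}}

```text
time_s: 6.75
tcp_pos: [0.4583, -0.0828, 0.0362]
eef_rot: [179.9, -0.2, -110.8]
contact_force: [-3.1, -10.4, 12.3]
gripper_width: 0.0137
gripper_force: 50.0
```

Run:
```python
from mv import *
from plant import r
rows([(495.2,10.5,36,-110.74)]); print(r.get_state()["moment"],r.get_state()["eef_rot"])
```

```text
now [458.3 -82.8  36.2] [ 1.7989e+02 -1.5000e-01 -1.1080e+02] j [ 14.  15. -40.   0. -35. -35.] w 13.7 F [ -3.1 -10.4  12.3] t 6.75
(495.2, 10.5, 36, -110.74) dp [-100.4   -1.4    0.2] roll -0.001
[-3.58298024  1.1345747  -0.03395491] [ 1.79887875e+02 -1.53272409e-01 -1.10799129e+02]
```

Request:
{"fn": "send_rows", "kwargs": {
  "steps": [
    {"dp": [-6,0,-0.6],"roll": 0,"jaw": 0},
    {"dp": [-14,-0.3,-0.8],"roll": 0,"jaw": 0},
    {"dp": [-22,-0.3,-0.9],"roll": 0,"jaw": 0},
    {"dp": [-30,-0.5,-1],"roll": 0,"jaw": 0},
    {"dp": [-38,-0.6,-1],"roll": 0,"jaw": 0}
  ]
}}

```text
time_s: 7.38
tcp_pos: [0.4737, -0.0454, 0.0366]
eef_rot: [180.0, -0.0, -110.8]
contact_force: [-0.2, -1.8, -1.6]
gripper_width: 0.0138
gripper_force: 50.0
```

Request:
{"fn": "send_rows", "kwargs": {
  "steps": [
    {"dp": [-8,0,0],"roll": 0,"jaw": 0},
    {"dp": [-16,0,0],"roll": 0,"jaw": 0},
    {"dp": [-24,-0.2,0],"roll": 0,"jaw": 0},
    {"dp": [-32,-0.4,0],"roll": 0,"jaw": 0},
    {"dp": [-40,-0.5,0],"roll": 0,"jaw": 0}
  ]
}}

```text
time_s: 8.0
tcp_pos: [0.4885, -0.0083, 0.0368]
eef_rot: [180.0, -0.0, -110.8]
contact_force: [-0.7, -1.9, -3.0]
gripper_width: 0.0135
gripper_force: 50.0
```

Run:
```python
from mv import *
rows([(495.2,10.5,36,-110.74)])
```

```text
now [488.5  -8.3  36.8] [ 180.    -0.  -110.8] j [ 22.  17. -37.   0. -36. -43.] w 13.5 F [-0.7 -1.9 -3. ] t 8.0
(495.2, 10.5, 36, -110.74) dp [-19.9   0.4   0.8] roll -0.001
```

Smooth. Last 20 mm, feeling for the flange stop.

Request:
{"fn": "send_rows", "kwargs": {
  "steps": [
    {"dp": [-6,0,0],"roll": 0,"jaw": 0},
    {"dp": [-11,0,0],"roll": 0,"jaw": 0},
    {"dp": [-14,0,0],"roll": 0,"jaw": 0},
    {"dp": [-16,0,0],"roll": 0,"jaw": 0}
  ]
}}

```text
time_s: 8.5
tcp_pos: [0.494, 0.0063, 0.0368]
eef_rot: [180.0, -0.0, -110.8]
contact_force: [-0.5, -1.8, -2.6]
gripper_width: 0.0133
gripper_force: 50.0
```

Request:
{"fn": "send_rows", "kwargs": {
  "steps": [
    {"dp": [-1,0,0],"roll": 0,"jaw": 0},
    {"dp": [-2,0,0],"roll": 0,"jaw": 0},
    {"dp": [-3,0,0],"roll": 0,"jaw": 0}
  ]
}}

```text
time_s: 8.88
tcp_pos: [0.495, 0.0089, 0.0368]
eef_rot: [180.0, -0.0, -110.8]
contact_force: [-1.1, -1.8, -2.5]
gripper_width: 0.0134
gripper_force: 50.0
```

Request:
{"fn": "send_rows", "kwargs": {
  "steps": [
    {"dp": [-0.8,0,0],"roll": 0,"jaw": 0},
    {"dp": [-1.5,0,0],"roll": 0,"jaw": 0},
    {"dp": [-2.2,0,0],"roll": 0,"jaw": 0}
  ]
}}

```text
time_s: 9.25
tcp_pos: [0.4952, 0.0102, 0.0367]
eef_rot: [179.9, -0.1, -110.8]
contact_force: [-2.1, -8.9, -0.5]
gripper_width: 0.0138
gripper_force: 50.0
```

Request:
{"fn": "send_rows", "kwargs": {
  "steps": [
    {"dp": [-0.7,0,0],"roll": 0,"jaw": 0},
    {"dp": [-1.4,0,0],"roll": 0,"jaw": 0}
  ]
}}

```text
time_s: 9.5
tcp_pos: [0.495, 0.0106, 0.0367]
eef_rot: [179.9, -0.2, -110.8]
contact_force: [-0.9, -15.0, 1.5]
gripper_width: 0.013
gripper_force: 50.0
```

Flange stop felt at the expected place. A little more push to seat both sides, then release and rise.

Request:
{"fn": "send_rows", "kwargs": {
  "steps": [
    {"dp": [-0.8,0,0],"roll": 0,"jaw": 0},
    {"dp": [-1.5,0,0],"roll": 0,"jaw": 0},
    {"dp": [-1.5,0,0],"roll": 0,"jaw": 0}
  ]
}}

```text
time_s: 9.88
tcp_pos: [0.495, 0.0107, 0.0367]
eef_rot: [179.9, -0.3, -110.9]
contact_force: [-0.4, -19.9, 2.1]
gripper_width: 0.0135
gripper_force: 50.0
```

Run:
```python
from mv import *
from plant import r
rows([(495.2,10.5,36,-110.74)]); print(r.get_state()["moment"])
```

```text
now [495.   10.7  36.7] [ 179.86   -0.28 -110.86] j [ 24.  18. -36.   0. -37. -45.] w 13.5 F [ -0.4 -19.9   2.1] t 9.875
(495.2, 10.5, 36, -110.74) dp [ 0.1 -0.3  0.7] roll -0.002
[-7.13817879  0.01263454 -0.29857338]
```

Request:
{"fn": "send_rows", "kwargs": {
  "steps": [
    {"dp": [0.5,0,0],"roll": 0,"jaw": 20},
    {"dp": [0.5,0,0],"roll": 0,"jaw": 35},
    {"dp": [0.5,0,0],"roll": 0,"jaw": 45},
    {"dp": [8,0,0],"roll": 0,"jaw": 45},
    {"dp": [12,0,-20],"roll": 0,"jaw": 45}
  ]
}}

```text
time_s: 10.5
tcp_pos: [0.4913, 0.0019, 0.0559]
eef_rot: [179.9, -0.1, -110.8]
contact_force: [-0.1, 0.0, 0.6]
gripper_width: 0.0391
gripper_force: 0.0
```

Request:
{"fn": "send_rows", "kwargs": {
  "steps": [
    {"dp": [10,0,-50],"roll": 0,"jaw": 70},
    {"dp": [20,0,-100],"roll": 0,"jaw": 70},
    {"dp": [30,0,-160],"roll": 0,"jaw": 70},
    {"dp": [40,0,-215],"roll": 0,"jaw": 70},
    {"dp": [40,0,-215],"roll": 0,"jaw": 70}
  ]
}}

```text
time_s: 11.12
tcp_pos: [0.4802, -0.0352, 0.2767]
eef_rot: [-179.6, 0.3, -110.8]
contact_force: [0.1, 0.2, -0.8]
gripper_width: 0.0614
gripper_force: 0.0
```

Run:
```python
from h import *
from mv import *
from plant import r
w=r.capture("wrist");t=r.capture("side"); pickle.dump((w,t),open("c.pkl","wb"))
hx,hy=sam(18,0)
print("bar",hx,hy)
rows([(hx,hy,280,S[2]+90),(hx,hy,280,S[2]-90)])
def proj(c,l,im,col=(0,0,255)):
    x,y=sam(l[0],l[1]); q=cv2.projectPoints(np.array([[x,y,l[2]]])/1000,c["rvec"],c["tvec"],c["K"],c["dist"])[0].ravel()
    if abs(q).max()<2000: cv2.circle(im,(int(q[0]),int(q[1])),2,col,-1)
a=w["image"].copy(); b=t["image"].copy()
for l in [(0,65,54),(0,-65,54),(-8,65,54),(-8,-65,54),(-83,0,49),(0,48,118),(0,-48,118),(18,-43,169),(18,43,169)]:
    proj(w,l,a); proj(t,l,b)
b=cv2.resize(b[100:310,180:420],(480,420))[:, :240+80]
cv2.imwrite("pics/c.png",cv2.resize(np.hstack([a[:, :480],b]),None,fx=1,fy=1))
```

```text
bar 520.374300772938 76.93354655609214
now [478.2 -35.  272.2] [-1.7994e+02  8.0000e-02 -1.1082e+02] j [ 19.   1. -20.  -0. -69. -40.] w 61.1 F [ 0.1  0.5 -1.2] t 11.225
(np.float64(520.374300772938), np.float64(76.93354655609214), 280, 159.26) dp [-119.6    0.3   -7.8] roll 1.569
(np.float64(520.374300772938), np.float64(76.93354655609214), 280, -20.739999999999995) dp [-119.6    0.3   -7.8] roll -1.572
```

View pics/c.png

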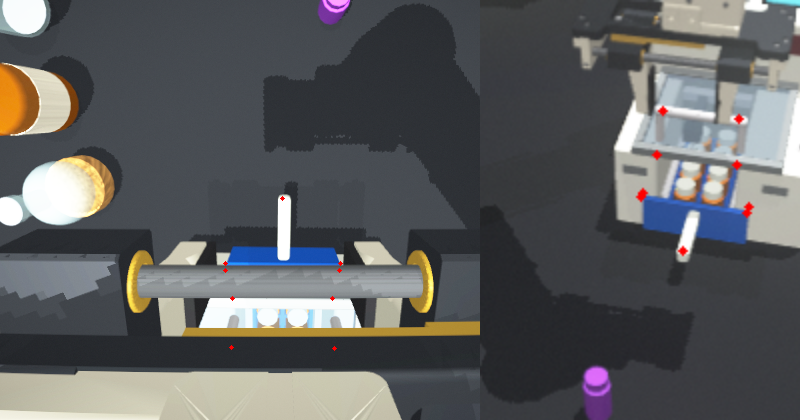

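Tray flange is against both pods, vials upright (caps at (685,180),(715,185)), handle tip at the predicted home spot. Now turn 90° and go over the cover handle.

Request:
{"fn": "send_rows", "kwargs": {
  "steps": [
    {"dp": [-20,0,-8],"roll": -0.18,"jaw": 60},
    {"dp": [-45,0,-8],"roll": -0.36,"jaw": 60},
    {"dp": [-70,0,-8],"roll": -0.54,"jaw": 60},
    {"dp": [-95,0,-8],"roll": -0.72,"jaw": 60},
    {"dp": [-119,0,-8],"roll": -0.9,"jaw": 60}
  ]
}}

```text
time_s: 11.85
tcp_pos: [0.5201, 0.077, 0.2779]
eef_rot: [179.8, 0.0, -58.9]
contact_force: [-0.0, -0.7, -0.0]
gripper_width: 0.0528
gripper_force: 0.0
```

Request:
{"fn": "send_rows", "kwargs": {
  "steps": [
    {"dp": [0,0,0],"roll": -0.18,"jaw": 60},
    {"dp": [0,0,0],"roll": -0.36,"jaw": 60},
    {"dp": [0,0,0],"roll": -0.54,"jaw": 60},
    {"dp": [0,0,0],"roll": -0.67,"jaw": 60},
    {"dp": [0,0,0],"roll": -0.67,"jaw": 60}
  ]
}}

```text
time_s: 12.48
tcp_pos: [0.52, 0.0763, 0.2782]
eef_rot: [179.9, 0.1, -20.9]
contact_force: [-0.3, -0.2, -0.9]
gripper_width: 0.0525
gripper_force: 0.0
```

Run:
```python
from h import *
from mv import *
from plant import r
w=r.capture("wrist");t=r.capture("side")
hx,hy=sam(18,0)
rows([(hx,hy,164,S[2]-90)])
def proj(c,l,im):
    x,y=sam(l[0],l[1]); q=cv2.projectPoints(np.array([[x,y,l[2]]])/1000,c["rvec"],c["tvec"],c["K"],c["dist"])[0].ravel()
    if abs(q).max()<2000: cv2.circle(im,(int(q[0]),int(q[1])),2,(0,0,255),-1)
a=w["image"].copy(); b=t["image"].copy()
for l in [(18,0,169),(18,-43,169),(18,43,169)]: proj(w,l,a); proj(t,l,b)
b=cv2.resize(b[100:310,200:320],(240,420),interpolation=cv2.INTER_CUBIC)
cv2.imwrite("pics/d.png",np.hstack([a,b]))
```

```text
now [520.3  76.3 278.8] [ 1.7992e+02  8.0000e-02 -2.1010e+01] j [ 30.   5. -14.  -0. -71.  39.] w 52.6 F [-0.5 -0.2 -1.2] t 12.575
(np.float64(520.374300772938), np.float64(76.93354655609214), 164, -20.739999999999995) dp [-1.000e-01 -6.000e-01  1.148e+02] roll -0.005
```

View pics/d.png

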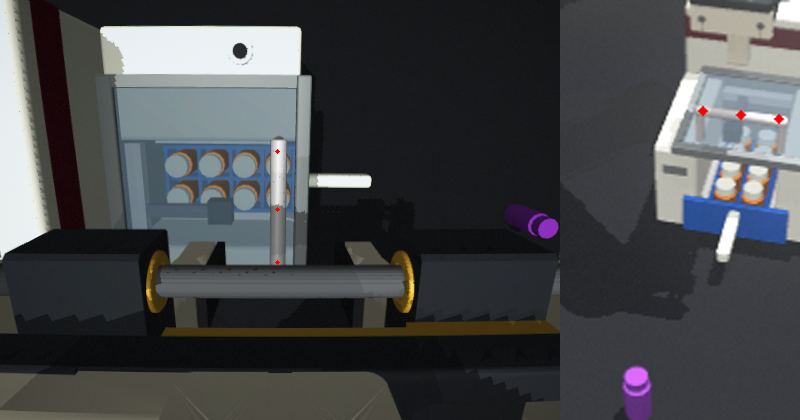

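Wrist view: bar at (278,140)-(278,262) just under the predicted dots, all 8 vials upright under the cover. Descend and grip.

Request:
{"fn": "send_rows", "kwargs": {
  "steps": [
    {"dp": [0,-0.5,40],"roll": 0,"jaw": 60},
    {"dp": [0,-0.5,80],"roll": 0,"jaw": 60},
    {"dp": [0,-0.5,105],"roll": 0,"jaw": 60},
    {"dp": [0,-0.5,115],"roll": 0,"jaw": 60},
    {"dp": [0,-0.5,115],"roll": 0,"jaw": 40}
  ]
}}

```text
time_s: 13.2
tcp_pos: [0.5208, 0.0768, 0.1646]
eef_rot: [180.0, 0.0, -20.9]
contact_force: [0.6, 0.3, 0.1]
gripper_width: 0.0471
gripper_force: 0.0
```

Request:
{"fn": "send_rows", "kwargs": {
  "newtons": 35,
  "steps": [
    {"dp": [0,0,0],"roll": 0,"jaw": 15},
    {"dp": [0,0,0],"roll": 0,"jaw": 5},
    {"dp": [0,0,0],"roll": 0,"jaw": 0},
    {"dp": [0,0,0],"roll": 0,"jaw": 0},
    {"dp": [0,0,0],"roll": 0,"jaw": 0}
  ]
}}

```text
time_s: 13.82
tcp_pos: [0.5211, 0.0772, 0.1652]
eef_rot: [-180.0, -0.0, -20.8]
contact_force: [-0.6, 2.4, 2.8]
gripper_width: 0.0111
gripper_force: 35.0
```

Run:
```python
from mv import *
L=[]
for d in (2,5,10,15,20,25,30,35,40,45,50,55,60):
    a=np.radians(163.3-d); L.append((*sam(168+156.6*np.cos(a),0),124-5+156.6*np.sin(a),S[2]-90))
rows(L)
```

```text
now [521.1  77.2 165.2] [-1.7995e+02 -3.0000e-02 -2.0840e+01] j [ 30.  10. -24.  -0. -56.  39.] w 11.1 F [-0.6  2.4  2.8] t 13.825
(np.float64(520.9645859922841), np.float64(78.49239890322664), np.float64(169.20799432571687), -20.739999999999995) dp [-0.6 -1.2 -4. ] roll -0.002
(np.float64(521.9671108013995), np.float64(81.13991251280204), np.float64(176.90234218908162), -20.739999999999995) dp [ -0.6  -4.  -11.7] roll -0.002
(np.float64(523.950297879847), np.float64(86.3772041317066), np.float64(189.36335518324938), -20.739999999999995) dp [ -0.6  -9.6 -24.2] roll -0.002
(np.float64(526.3105384426489), np.float64(92.61023592810082), np.float64(201.28886055791713), -20.739999999999995) dp [ -0.7 -16.3 -36.1] roll -0.002
(np.float64(529.0298696339701), np.float64(99.79157076640668), np.float64(212.5880980163666), -20.739999999999995) dp [ -0.7 -23.9 -47.4] roll -0.002
(np.float64(532.0875957014676), np.float64(107.8665543522961), np.float64(223.17507353887288), -20.739999999999995) dp [ -0.7 -32.6 -58. ] roll -0.002
(np.float64(535.4604455034624), np.float64(116.77373118487216), np.fl
[... 295 characters left out ...]
5), np.float64(249.8874327902711), -20.739999999999995) dp [ -0.7 -63.5 -84.7] roll -0.002
(np.float64(547.2022405956374), np.float64(147.78200352359917), np.float64(256.88275355953476), -20.739999999999995) dp [ -0.8 -75.3 -91.7] roll -0.002
(np.float64(551.5579376570973), np.float64(159.28472858790846), np.float64(262.8287033183274), -20.739999999999995) dp [ -0.8 -87.6 -97.6] roll -0.002
(np.float64(556.0805773942583), np.float64(171.22832354582877), np.float64(267.6800297987221), -20.739999999999995) dp [  -0.8 -100.3 -102.5] roll -0.002
(np.float64(560.7357397878758), np.float64(183.52189042799063), np.float64(271.399811476892), -20.739999999999995) dp [  -0.8 -113.5 -106.2] roll -0.002
```

Request:
{"fn": "send_rows", "kwargs": {
  "steps": [
    {"dp": [0,-1.7,-5.2],"roll": 0,"jaw": 0},
    {"dp": [0,-4.5,-12.9],"roll": 0,"jaw": 0},
    {"dp": [0,-7,-19],"roll": 0,"jaw": 0},
    {"dp": [0,-10.1,-25.4],"roll": 0,"jaw": 0},
    {"dp": [0,-10.1,-25.4],"roll": 0,"jaw": 0}
  ]
}}

```text
time_s: 14.45
tcp_pos: [0.5246, 0.0864, 0.1907]
eef_rot: [-180.0, -0.0, -20.8]
contact_force: [4.4, -0.4, -5.0]
gripper_width: 0.0109
gripper_force: 35.0
```

Run:
```python
from mv import *
L=[]
for d in (10,15,20,25,30,35,40,45,50,55,60):
    a=np.radians(163.3-d); L.append(tuple(np.round((*sam(168+156.6*np.cos(a),0),124-5+1.2+156.6*np.sin(a),S[2]-90),1)))
rows(L)
```

```text
now [524.6  86.4 190.7] [-1.7999e+02 -3.0000e-02 -2.0830e+01] j [ 31.   9. -22.   0. -59.  39.] w 10.9 F [ 4.4 -0.4 -5. ] t 14.45
(np.float64(524.0), np.float64(86.4), np.float64(190.6), np.float64(-20.7)) dp [-0.6  0.2  0.1] roll -0.002
(np.float64(526.3), np.float64(92.6), np.float64(202.5), np.float64(-20.7)) dp [ -0.7  -6.4 -11.8] roll -0.002
(np.float64(529.0), np.float64(99.8), np.float64(213.8), np.float64(-20.7)) dp [ -0.7 -14.1 -23.1] roll -0.002
(np.float64(532.1), np.float64(107.9), np.float64(224.4), np.float64(-20.7)) dp [ -0.7 -22.8 -33.7] roll -0.002
(np.float64(535.5), np.float64(116.8), np.float64(234.2), np.float64(-20.7)) dp [ -0.7 -32.3 -43.5] roll -0.002
(np.float64(539.1), np.float64(126.4), np.float64(243.1), np.float64(-20.7)) dp [ -0.7 -42.6 -52.4] roll -0.002
(np.float64(543.0), np.float64(136.8), np.float64(251.1), np.float64(-20.7)) dp [ -0.8 -53.7 -60.4] roll -0.002
(np.float64(547.2), np.float64(147.8), np.float64(258.1), np.float64(-20.7)) dp [ -0.8 -65.4 -67.4] roll -0.002
(np.float64(551.6), np.float64(159.3), np.float64(264.0), np.float64(-20.7)) dp [ -0.7 -77.8 -73.3] roll -0.002
(np.float64(556.1), np.float64(171.2), np.float64(268.9), np.float64(-20.7)) dp [ -0.8 -90.5 -78.2] roll -0.002
(np.float64(560.7), np.float64(183.5), np.float64(272.6), np.float64(-20.7)) dp [  -0.8 -103.6  -81.9] roll -0.002
```

Request:
{"fn": "send_rows", "kwargs": {
  "steps": [
    {"dp": [-0.2,-6.5,-12],"roll": 0,"jaw": 0},
    {"dp": [-0.4,-14,-23],"roll": 0,"jaw": 0},
    {"dp": [-0.5,-23,-34],"roll": 0,"jaw": 0},
    {"dp": [-0.5,-32.5,-43.5],"roll": 0,"jaw": 0},
    {"dp": [-0.5,-42.5,-52.5],"roll": 0,"jaw": 0}
  ]
}}

```text
time_s: 15.08
tcp_pos: [0.5393, 0.1241, 0.244]
eef_rot: [179.8, -0.1, -20.9]
contact_force: [4.6, -8.7, 1.4]
gripper_width: 0.011
gripper_force: 35.0
```

Run:
```python
from mv import *
L=[]
for d in (35,40,45,50,55,60):
    a=np.radians(163.3-d); L.append(tuple(np.round((*sam(168+156.6*np.cos(a),0),124-5+1.2+156.6*np.sin(a),S[2]-90),1)))
rows(L)
```

```text
now [539.3 124.1 244. ] [ 1.7981e+02 -9.0000e-02 -2.0860e+01] j [ 33.   9. -15.   0. -66.  36.] w 11.0 F [ 4.6 -8.7  1.4] t 15.075
(np.float64(539.1), np.float64(126.4), np.float64(243.1), np.float64(-20.7)) dp [-1.  -2.   0.9] roll -0.003
(np.float64(543.0), np.float64(136.8), np.float64(251.1), np.float64(-20.7)) dp [ -1.1 -13.1  -7.1] roll -0.003
(np.float64(547.2), np.float64(147.8), np.float64(258.1), np.float64(-20.7)) dp [ -1.1 -24.9 -14.1] roll -0.003
(np.float64(551.6), np.float64(159.3), np.float64(264.0), np.float64(-20.7)) dp [ -1.1 -37.2 -20. ] roll -0.003
(np.float64(556.1), np.float64(171.2), np.float64(268.9), np.float64(-20.7)) dp [ -1.1 -49.9 -24.9] roll -0.003
(np.float64(560.7), np.float64(183.5), np.float64(272.6), np.float64(-20.7)) dp [ -1.2 -63.1 -28.6] roll -0.003
```

Request:
{"fn": "send_rows", "kwargs": {
  "steps": [
    {"dp": [-0.3,-11,-7.5],"roll": 0,"jaw": 0},
    {"dp": [-0.5,-22.5,-14.5],"roll": 0,"jaw": 0},
    {"dp": [-0.5,-35,-20.5],"roll": 0,"jaw": 0},
    {"dp": [-0.5,-35,-20.5],"roll": 0,"jaw": 0}
  ]
}}

```text
time_s: 15.58
tcp_pos: [0.5523, 0.1573, 0.2662]
eef_rot: [179.9, -0.2, -20.8]
contact_force: [2.4, -9.8, 10.5]
gripper_width: 0.0109
gripper_force: 35.0
```

Run:
```python
from mv import *
L=[]
for d in (50,55,60):
    a=np.radians(163.3-d); L.append(tuple(np.round((*sam(168+156.6*np.cos(a),0),124-5+1.2+156.6*np.sin(a),S[2]-90),1)))
rows(L)
```

```text
now [552.3 157.3 266.2] [179.89  -0.23 -20.82] j [ 36.  10. -10.   0. -70.  34.] w 10.9 F [ 2.4 -9.8 10.5] t 15.575
(np.float64(551.6), np.float64(159.3), np.float64(264.0), np.float64(-20.7)) dp [-1.4 -1.7  2.2] roll -0.002
(np.float64(556.1), np.float64(171.2), np.float64(268.9), np.float64(-20.7)) dp [ -1.4 -14.4  -2.7] roll -0.002
(np.float64(560.7), np.float64(183.5), np.float64(272.6), np.float64(-20.7)) dp [ -1.5 -27.5  -6.4] roll -0.002
```

Request:
{"fn": "send_rows", "kwargs": {
  "steps": [
    {"dp": [-0.3,-5.5,-5],"roll": 0,"jaw": 0},
    {"dp": [-0.5,-12,-7.2],"roll": 0,"jaw": 0},
    {"dp": [-0.6,-19,-9.2],"roll": 0,"jaw": 0},
    {"dp": [-0.6,-25.3,-11],"roll": 0,"jaw": 0},
    {"dp": [-0.6,-25.3,-11],"roll": 0,"jaw": 0}
  ]
}}

```text
time_s: 16.2
tcp_pos: [0.5616, 0.1815, 0.2761]
eef_rot: [180.0, -0.3, -20.8]
contact_force: [8.0, -7.0, 2.0]
gripper_width: 0.0112
gripper_force: 35.0
```

Run:
```python
from h import *
from mv import *
from plant import r
rows([(560.7,183.5,272.6,-20.7)])
t=r.capture("side");u=r.capture("top")
im=t["image"].copy()
def pts(deg,off=0):
    o=[];
    for (L,y,h) in [(173,-88,0),(173,88,0),(150,-43,45),(150,43,45),(0,-88,0),(0,88,0)]:
        d=np.radians(deg); X=168-L*np.cos(d)+h*np.sin(d); Z=124+L*np.sin(d)+h*np.cos(d); x,y=sam(X,y); o.append((x,y,Z))
    return np.array(o)/1000
for deg,col in((60,(0,0,255)),(55,(0,255,0)),(65,(255,0,255))):
    q=cv2.projectPoints(pts(deg),t["rvec"],t["tvec"],t["K"],t["dist"])[0].reshape(-1,2); print(deg,q.round(0).tolist())
    q4=((q-[220,60])*4).astype(int)
    if deg==60: im=cv2.resize(im[60:210,220:400],None,fx=4,fy=4,interpolation=cv2.INTER_CUBIC)
    for p in q4: cv2.circle(im,tuple(map(int,p)),3,col,-1)
cv2.imwrite("pics/e.png",im)
```

```text
now [561.6 181.5 276.1] [179.98  -0.27 -20.85] j [ 37.  11.  -8.   0. -71.  32.] w 11.2 F [ 8. -7.  2.] t 16.2
(560.7, 183.5, 272.6, -20.7) dp [-1.5 -1.5  3.5] roll -0.003
60 [[336.0, 107.0], [258.0, 99.0], [319.0, 93.0], [282.0, 89.0], [334.0, 141.0], [266.0, 133.0]]
55 [[335.0, 113.0], [257.0, 105.0], [318.0, 97.0], [281.0, 93.0], [334.0, 141.0], [266.0, 133.0]]
65 [[337.0, 101.0], [259.0, 93.0], [320.0, 89.0], [283.0, 85.0], [334.0, 141.0], [266.0, 133.0]]
```

View pics/e.png

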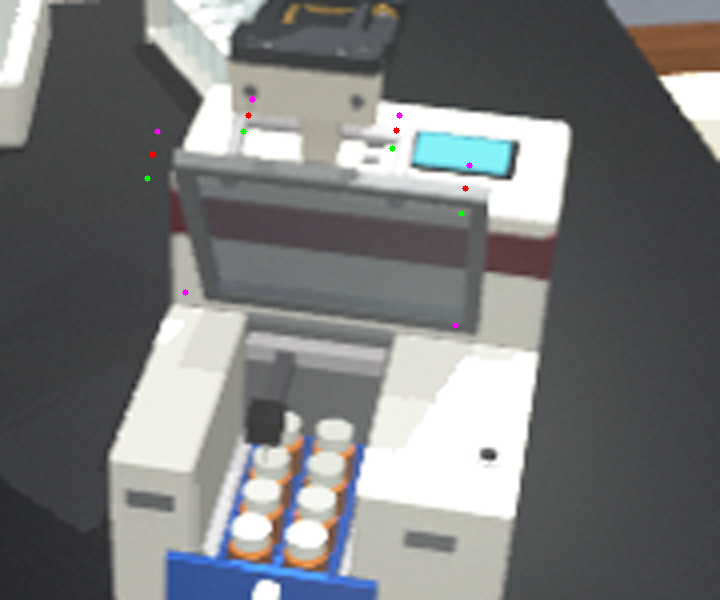

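Side view: cover front edge at (177,158)-(488,194) lies on the 60° dots (red). The flange is home, all vials are upright and the bystanders were untouched. Hold briefly and hand in.

Request:
{"fn": "send_rows", "kwargs": {
  "steps": [
    {"dp": [0,0,0],"roll": 0,"jaw": 0},
    {"dp": [0,0,0],"roll": 0,"jaw": 0},
    {"dp": [0,0,0],"roll": 0,"jaw": 0},
    {"dp": [0,0,0],"roll": 0,"jaw": 0}
  ]
}}

```text
time_s: 16.8
tcp_pos: [0.5615, 0.1813, 0.2761]
eef_rot: [180.0, -0.3, -20.9]
contact_force: [9.8, -6.7, 0.9]
gripper_width: 0.0107
gripper_force: 35.0
```

```bash
python3 -c "
from plant import r
s=r.get_state(); print(s['tcp_pos'],s['gripper_width'],s['gripper_force'],s['contact_force'],abs(s['qd']).max())
print(r.close_job())"
```

```text
[0.56148684 0.18126368 0.27607769] 0.010720962819517791 34.99833583831787 [ 9.80076692 -6.69809751  0.92327762] 0.09196239382563995
the job is handed in; nothing more can be done
None
```

The loaded tray is fully home with its flange against the instrument and all eight vials standing, the gripper is holding the cover open at about 60°, and the bottle, beaker and flask were not touched; the job is handed in at about 17 s, with no verdict returned.

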